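# Pull-test two glued pegs and set aside the failed one

## Robot

A 7-joint arm with a two-finger parallel gripper is mounted at the origin on a cart in front of the work surface, level with it; the furniture and walls round the work are solid. World frame = base frame: x ahead of the robot, y to its left, z up, the work surface at z = 0. Lengths are in m, angles in rad, forces in N, time in s.
With the tool pointing down it reaches from about 0.4 to 0.85 m from the base axis. Payload 10.4 kg.
Tool frame: the origin (TCP) lies at the very end of the fingers, on their centre line; the grasp point (between the pads) lies r.tcp_to_grasp behind it (r.tcp_to_grasp is the distance from the TCP to the grasp point, in m); z points along the fingers, y is the line along which they close (so a half turn about z gives the same grasp; the last joint's range is limited). The gripper opens to 87 mm and grips with 3 to 60 N. Pads are 19 mm wide; open, the fingers measure 117 mm over their backs; the gripper's body (75 mm by 190 mm) begins 51 mm behind the grasp point.
Start: joints at [-1.208, 0.332, -0.065, 1.46, 0.022, 1.35, -0.088], TCP at [0.235, 0.579, 0.188] pointing down, gripper open.
Joint ranges: [-2.6, 2.6], [-0.5, 2.12], [-1.47, 1.34], [0.16, 2.42], [-1.27, 4.41], [0.06, 2.06], [-2.6, 2.6]. Speed limits (rad/s): [2.22, 2.22, 2.79, 2.79, 3.14, 3.14, 3.14].

## Interface

Orientations are given as a unit quaternion [x, y, z, w].
In Python, from bench import monitor, cams, ticket, r gives the robot as it stands.
- The arm moves only by the shell command python3 -m crank 'ROWS' [OPENING] [FORCE]. ROWS is a JSON object whose one key "steps" holds a list of rows, each a list of 2 entries, a list of its own where there are three numbers: the shift along the world's x, y, z in units of 25 mm (1.0 is 25 mm), then the turn, a rotation vector about the world's x, y, z in units of 5 degrees (1.0 is 5 degrees). In form: {"steps": [[[x, y, z], [ax, ay, az]], ...]}. A call has 1 to 10 rows; each row shifts and turns the commanded pose from where the row before left it; what a row does not reach is not made up. A row lasts 1/12 s, in which the tool goes at most 41.7 mm and 7.16 degrees, less where a joint would pass 70% of its speed; a pose out of reach is approached as far as the arm can. A call is refused whole if a number of a shift passes 1 or a number of a turn 1, either way. A call with a gripper value outside its range is refused whole. OPENING is the finger opening in mm, from 0 to 87, set as the call begins (- or left out, the last holds). The fingers move at their own pace and stop on an object; FORCE is the grip in N (left out, the last holds). Time passes only in rows, so rows that do not move let the fingers close. It gives the time, the measured TCP pose, the force, the opening and the grip force at its end, in the units of the state.
- monitor.read_state(): the state, without advancing time (a new reading comes with each control period).
- cams.camera(name): name is "scene" or "top" or "wrist"; returns a dict with "pixels" (384x512x3 uint8, blue, green, red), "z_map" (384x512 float32, m along the optical axis (not along the pixel's ray), 0 where there is no reading), "vfov" (degrees; the focal length in pixels is half the picture's height over the tangent of half this angle, whatever the lens; pixels are square), "cx", "cy" (the principal point, pixels), "k1" (the pictures are not rectified: a ray, as slopes to the right and down, at radius r is drawn at 1 + k1 r^2 times it, then the intrinsics apply), "T" (4x4, takes a point from camera to world coordinates). Camera axes: x right, y up, looking along -z (the intrinsics and any distortion apply to the point x, -y, -z); pixel columns grow to the right and rows downward; lengths in m; the calibration is good to about 2 mm. A picture is of the moment at which its call begins.
- ticket.close_job(): hands the job in; it is judged then, once.
The state is a dict: "time": time; "joint_positions": joint angles; "joint_vel": joint speeds; "joint_torque": joint torques, N m; "ee_pos": TCP position; "eef_rot": TCP orientation; "ft_force": force on the tool from outside, world axes, zero at the start; "torque": the same for the moment, N m; "width": finger opening in m; "grip_force": force on a finger pad.
Only numpy, scipy, OpenCV 4.12 (cv2) and the standard library are available. Lean on these libraries where they do the work, as an engineer would, in place of code of your own. Each camera call takes 0.05 s, during which the arm holds its last target. There are 200 camera calls.

## Task

Two pegs were glued into wooden blocks yesterday, and one joint has failed, though it does not show. Pull each peg upward by its head: the sound one must bear a steady pull of about 14 N for two full seconds, but never more than 20 N or the young glue is spoilt; then let it down again in its stand. Put the peg that comes out of its block into the bowl, and leave the other things on the bench where they are.

Things in the scene. Friction and masses are not known exactly. Their poses are not given: they have to be found in the camera images.
- peg_1: Turned wooden peg, 108 mm long, upright in a wooden block on a stand; both look alike. Origin: centre of its head (105 mm above the bench at the start), z up the peg. Grip the head: cylinder 28 mm thick, 13 mm either way of the origin. Stem up to 24 mm thick; foot 16 mm thick, 95 mm below the origin. With its block about 0.15 kg, alone 0.04 kg.
- peg_2: Turned wooden peg, 108 mm long, upright in a wooden block on a stand; both look alike. Origin: centre of its head (105 mm above the bench at the start), z up the peg. Grip the head: cylinder 28 mm thick, 13 mm either way of the origin. Stem up to 24 mm thick; foot 16 mm thick, 95 mm below the origin. With its block about 0.15 kg, alone 0.04 kg.
- stand_1: Steel pull-test stand under peg_1, fixed: base plate 92 x 92 x 10 mm, origin at the centre of its underside, z up; four posts, 74 mm high. On it lies peg_1's 60 x 60 x 25 mm block (peg in a hole through it) with 3 mm of side play. A sound peg lifts its block against the frame above it; a failed peg slides up out of the block with at most a few N.
- stand_2: Steel pull-test stand under peg_2, fixed: base plate 92 x 92 x 10 mm, origin at the centre of its underside, z up; four posts, 74 mm high. On it lies peg_2's 60 x 60 x 25 mm block (peg in a hole through it) with 3 mm of side play. A sound peg lifts its block against the frame above it; a failed peg slides up out of the block with at most a few N.
- mid_1 (a point): Middle of the length of peg_1, on its axis, 41 mm below the centre of its head.
- mid_2 (a point): Middle of the length of peg_2, on its axis, 41 mm below the centre of its head.
- top_1 (a point): Point on the axis of stand_1, level with its post tops (74 mm). Below, a steel hold-down frame (88 x 88 x 6 mm, 44 mm square opening round the peg) slides on the posts. It lies 2 to 10 mm above the block (varies each time): a pulled block rises freely so far, then lifts the frame against coil springs, about 3 N more per mm of rise, 12 mm at most.
- top_2 (a point): Point on the axis of stand_2, level with its post tops (74 mm). Below, a steel hold-down frame (88 x 88 x 6 mm, 44 mm square opening round the peg) slides on the posts. It lies 2 to 10 mm above the block (varies each time): a pulled block rises freely so far, then lifts the frame against coil springs, about 3 N more per mm of rise, 12 mm at most.
- bowl: Dark glazed open bowl, loose, 146 mm wide at the rim, 70 mm high, inner floor about 80 mm wide and 9 mm above the bench. Origin: centre of its underside, z up.
- cask_tap (a point): Front end of the tap of a big fixed cask behind the stands. The cask reaches from 30 mm behind this point to the wall, 100 mm to either side, 300 mm high: keep the hand clear of it; by the stands open the fingers sideways (along y).
- plotter_mid (a point): Middle, at bench height, of the fixed plotter frame between stands and bowl: 400 mm (x) by 500 mm (y), up to 125 mm high. Carry things over it.
- glue_bottle: Wood glue bottle, 57 mm thick, 186 mm high. Origin: under its middle. Bystander, to be left where it is.
- sanding_block: Cork sanding block, 62 x 111 x 31 mm. Origin: under its middle. Bystander, to be left where it is.
- g_clamp: Small G clamp lying flat, 111 x 136 x 18 mm. Origin: under its middle. Bystander, to be left where it is.
Mind the look-alikes: they are no part of the job. What is shaped like the peg_2 but red is not meant. Leave any yellow look-alike of the peg_1 alone.

How it is judged:
By the outcome, as a careful person would: the job done as asked, in the order asked, and still so for the second after the job is handed in, with the robot touching nothing.
It also fails if it takes over 72 s, if anything falls off the work surface, if the arm or the gripper's body presses on something with over 40 N, if the wrist force passes 120 N, or if a joint passes its speed limit or range.

## Working session

There is one attempt and no reset: what is moved stays moved. The work goes in short steps, Python scripts to look and compute and a shell command to move; the robot and the scene stay as the last step left them, time stands still between calls to the robot, and variables do not carry over. Pictures are saved under pics/ and viewed, at most 10 in all, crops included, and the job is handed in when it is done.

```bash
ls; mkdir -p pics
cat > h.py <<'E'
import numpy as np, cv2
from bench import monitor, cams, ticket, r
def intr(c):
    h,w=c["pixels"].shape[:2]; f=h/2/np.tan(np.radians(c["vfov"])/2)
    return np.array([[f,0,c["cx"]],[0,f,c["cy"]],[0,0,1.]]), np.array([c["k1"],0,0,0,0.])
def rays(c,uv):
    K,d=intr(c); return cv2.undistortPoints(np.float64(uv).reshape(-1,1,2),K,d).reshape(-1,2)
def cloud(c):
    h,w=c["z_map"].shape; v,u=np.mgrid[:h,:w]
    n=rays(c,np.stack([u,v],-1)).reshape(h,w,2); z=c["z_map"].astype(float)
    P=np.stack([n[...,0]*z,-n[...,1]*z,-z],-1); T=np.array(c["T"])
    P=P@T[:3,:3].T+T[:3,3]; P[z==0]=np.nan; return P
def ray(c,uv):
    n=rays(c,uv)[0]; T=np.array(c["T"]); d=T[:3,:3]@np.array([n[0],-n[1],-1]); return T[:3,3],d
E
python3 - <<'E'
from h import *
import pickle
for n in ["scene","top","wrist"]:
    c=cams.camera(n); pickle.dump(c,open(n+"0.pkl","wb")); cv2.imwrite(f"pics/{n}0.png",cv2.resize(c["pixels"],(768,576)) if n!="wrist" else c["pixels"])
    print(n,c["vfov"],c["cx"],c["cy"],c["k1"],np.round(c["T"],3).tolist())
print(r.tcp_to_grasp, monitor.read_state())
E
```

```text
pics
scene 57.43217882035043 252.29587668508196 189.76848309703928 -0.045315404041271504 [[-0.579, 0.361, -0.731, -0.53], [-0.815, -0.23, 0.532, 0.749], [0.024, 0.904, 0.427, 0.672], [0.0, 0.0, 0.0, 1.0]]
top 50.301130847065785 250.66533141250997 192.82943555593428 -0.06545294374482183 [[0.009, 0.995, -0.104, 0.345], [-1.0, 0.008, -0.006, 0.03], [-0.005, 0.104, 0.995, 1.47], [0.0, 0.0, 0.0, 1.0]]
wrist 69.07041019775687 255.72980545774965 191.53089461567225 -0.06622350361511181 [[0.376, -0.895, -0.242, 0.168], [0.927, 0.363, 0.099, 0.605], [-0.001, -0.261, 0.965, 0.384], [0.0, 0.0, 0.0, 1.0]]
0.0187 {'time': 0.15, 'joint_positions': array([-1.2075722 ,  0.33270408, -0.06472975,  1.46074396,  0.02162241,
        1.34990986, -0.08852293]), 'joint_vel': array([ 1.42841163e-05, -4.51492411e-03,  1.09697277e-03, -2.89641128e-03,
        9.76041533e-04,  1.78858106e-03, -6.02871404e-04]), 'joint_torque': array([ 7.29569692e-04, -6.23630333e+01,  2.45282688e-02, -3.90141106e+01,
       -6.14427659e-02,  3.73068207e-02,  8.27726922e-05]), 'ee_pos': array([0.23506987, 0.57875085, 0.18765306]), 'eef_rot': array([ 1.91704501e-01,  9.81452545e-01, -5.29364774e-04, -7.33715040e-05]), 'ft_force': array([0.5898404 , 0.66720957, 0.86285199]), 'torque': array([ 0.01720431,  0.02144325, -0.00323464]), 'grip_force': 0.0, 'width': 0.08728275651898056}
```

View pics/top0.png

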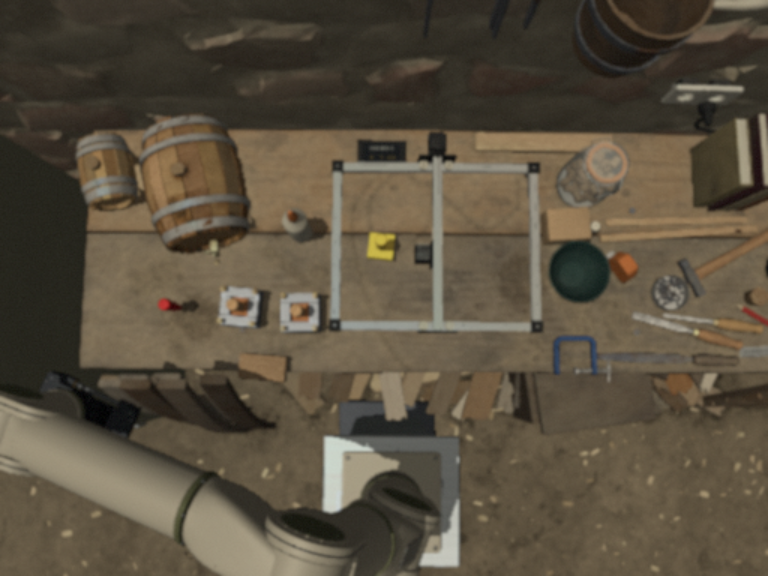

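View pics/scene0.png

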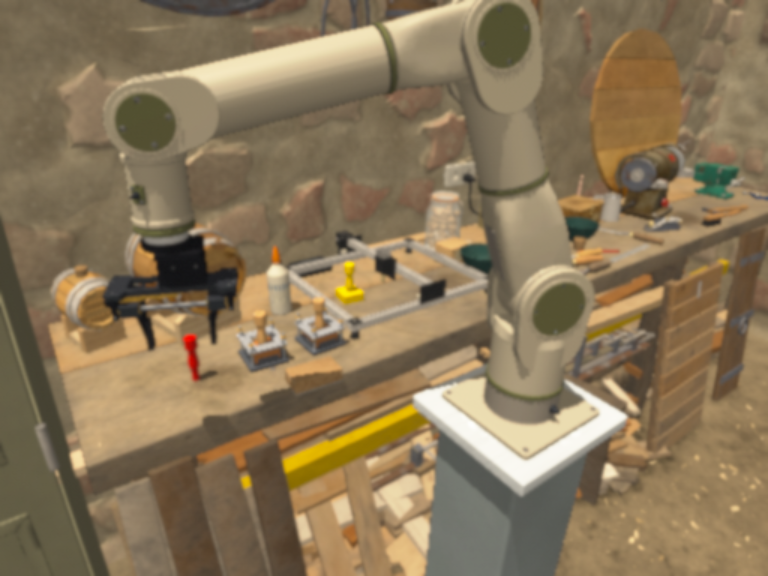

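The top view shows two brown pegs in their steel stands at (238,306) and (299,311). The red look-alike is at (168,305), the yellow one at (380,245) and the dark bowl at (579,270). The plotter lies at x 330-540, the glue bottle at (296,222), and the tap at (214,248). In the scene view the two brown peg heads are at (261,317) and (319,303), with the red peg at (191,342) and the yellow one at (350,268).

Candidates (top view): brown (238,306) and (299,311) are chosen. Red (168,305) and yellow (380,245) are excluded by colour.

Run:
```python
from h import *
import pickle
C={n:pickle.load(open(n+"0.pkl","rb")) for n in["top","scene","wrist"]}
P={n:cloud(c) for n,c in C.items()}
t=P["top"]
def at(u,v): return np.round(t[int(v/1.5),int(u/1.5)],3)
for nm,uv in dict(p_a=(236,303),p_b=(298,309),red=(168,305),yel=(380,245),tap=(214,248),bowl=(579,270),glue=(296,222),pl1=(336,168),pl2=(536,326)).items(): print(nm,at(*uv))
# blobs per stand: points z by level from all cams
for nm,(u,v) in dict(A=(238,306),B=(299,311)).items():
    g=at(u,v)
    for n in P:
        Q=P[n].reshape(-1,3); m=np.hypot(Q[:,0]-g[0],Q[:,1]-g[1])<.075
        Q=Q[m]; h=Q[(Q[:,2]>.085)&(Q[:,2]<.14)]
        if len(h)<5: print(nm,n,len(h)); continue
        top=h[h[:,2]>np.percentile(h[:,2],97)-.006]
        s=Q[(Q[:,2]>.003)&(Q[:,2]<.078)]
        print(nm,n,"head",len(h),"top z",np.median(top[:,2]).round(4),"ctr",((top.min(0)+top.max(0))/2).round(4)[:2],top.mean(0).round(4)[:2],"all bbox",h.min(0).round(3),h.max(0).round(3),"stand bbox",s.min(0).round(3),s.max(0).round(3))
Q=t.reshape(-1,3); m=(np.abs(Q[:,0]-at(579,270)[0])<.12)&(np.abs(Q[:,1]-at(579,270)[1])<.12)
print("bowlrim z", np.sort(Q[m&(Q[:,2]<.2)][:,2])[-40:].mean())
rim=Q[m&(Q[:,2]>.055)&(Q[:,2]<.085)]; print("rim bbox",rim.min(0),rim.max(0))
# crop for check
c=C["top"]["pixels"][160:240,95:260]; cv2.imwrite("pics/crop.png",cv2.resize(c,None,fx=4.5,fy=4.5,interpolation=cv2.INTER_CUBIC))
```

```text
p_a [0.453 0.351 0.112]
p_b [0.44  0.211 0.125]
red [0.448 0.504 0.111]
yel [0.588 0.031 0.108]
tap [0.578 0.407 0.111]
bowl [ 0.548 -0.451  0.01 ]
glue [0.632 0.217 0.139]
pl1 [0.782 0.136 0.051]
pl2 [ 0.411 -0.334  0.046]
A top head 57 top z 0.1204 ctr [0.4521 0.3577] [0.4518 0.3577] all bbox [0.439 0.346 0.093] [0.463 0.37  0.125] stand bbox [0.372 0.274 0.003] [0.52  0.42  0.077]
A scene head 88 top z 0.1156 ctr [0.4482 0.3617] [0.4461 0.363 ] all bbox [0.432 0.348 0.085] [0.461 0.375 0.118] stand bbox [0.399 0.315 0.003] [0.498 0.41  0.077]
A wrist 0
B top head 61 top z 0.1205 ctr [0.4385 0.217 ] [0.4399 0.2164] all bbox [0.427 0.204 0.098] [0.454 0.229 0.125] stand bbox [0.362 0.134 0.003] [0.51  0.282 0.076]
B scene head 76 top z 0.1152 ctr [0.4338 0.2189] [0.4336 0.2196] all bbox [0.421 0.206 0.086] [0.445 0.233 0.117] stand bbox [0.389 0.138 0.003] [0.485 0.265 0.078]
B wrist 0
bowlrim z 0.07460170991615486
rim bbox [ 0.46557264 -0.5694168   0.05500846] [ 0.66799088 -0.33943357  0.07892741]
```

View pics/crop.png

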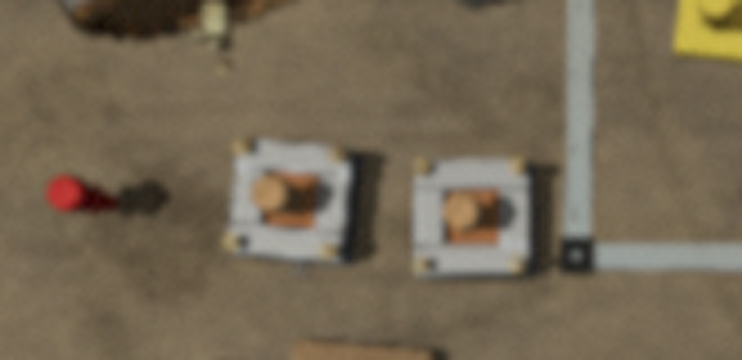

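The crop shows both brown wood heads, at (270,192) and (462,211), each in its grey frame. Red at (65,193) is separate and yellow is at the upper right. Next I'll move above the stands for wrist views.

```bash
python3 -m crank '{"steps":[[[0.6,-0.7,0.8],[0,0,0.5]],[[0.8,-0.8,0.8],[0,0,0.5]],[[0.8,-0.8,0.8],[0,0,0.5]],[[0.8,-0.8,0.5],[0,0,0.5]],[[0.8,-0.9,0.2],[0,0,0.5]],[[0.9,-0.9,0.2],[0,0,0.4]],[[0.9,-0.9,0],[0,0,0.4]],[[0.9,-1,0],[0,0,0.4]],[[0.9,-1,0],[0,0,0.4]],[[0.8,-1,0],[0,0,0.3]]]}' 60 20
python3 -m crank '{"steps":[[[0,0,0],[0,0,0]],[[0,0,0],[0,0,0]],[[0,0,0],[0,0,0]]]}'
python3 - <<'E'
from h import *
import pickle
c=cams.camera("wrist"); pickle.dump(c,open("wA.pkl","wb")); cv2.imwrite("pics/wA.png",c["pixels"])
E
python3 -m crank '{"steps":[[[0,-0.9,0],[0,0,0]],[[0,-1,0],[0,0,0]],[[0,-1,0],[0,0,0]],[[0,-1,0],[0,0,0]],[[0,-0.9,0],[0,0,0]],[[0,-0.8,0],[0,0,0]],[[0,0,0],[0,0,0]],[[0,0,0],[0,0,0]],[[0,0,0],[0,0,0]]]}'
python3 - <<'E'
from h import *
import pickle
c=cams.camera("wrist"); pickle.dump(c,open("wB.pkl","wb")); cv2.imwrite("pics/wB.png",c["pixels"])
s=monitor.read_state(); print(s["eef_rot"],s["ee_pos"],s["ft_force"])
E
```

```text
time: 0.98
ee_pos: [0.4413, 0.3575, 0.2706]
eef_rot: [0.0, 1.0, -0.0, -0.0]
ft_force: [-0.5, 1.3, 1.0]
width: 0.0602
grip_force: 0.0
time: 1.23
ee_pos: [0.4397, 0.3595, 0.2706]
eef_rot: [0.001, 1.0, 0.0, -0.0]
ft_force: [0.8, -0.1, 0.5]
width: 0.0601
grip_force: 0.0
time: 2.03
ee_pos: [0.4396, 0.2207, 0.2708]
eef_rot: [-0.0, 1.0, 0.0, 0.0]
ft_force: [-0.4, 1.3, -0.3]
width: 0.06
grip_force: 0.0
[-3.56095978e-04  9.99999923e-01  1.04947755e-04 -1.23568157e-04] [0.43958989 0.22074138 0.27066429] [ 0.87046905  0.18022732 -0.22010767]
```

View pics/wA.png

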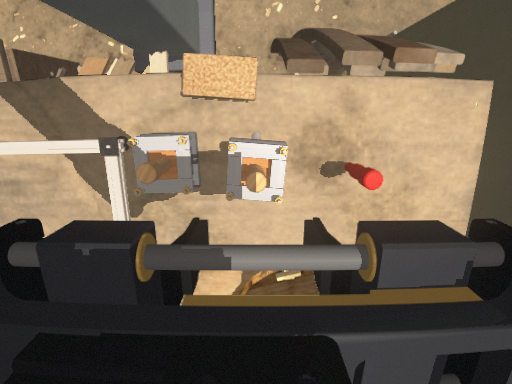

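View pics/wB.png

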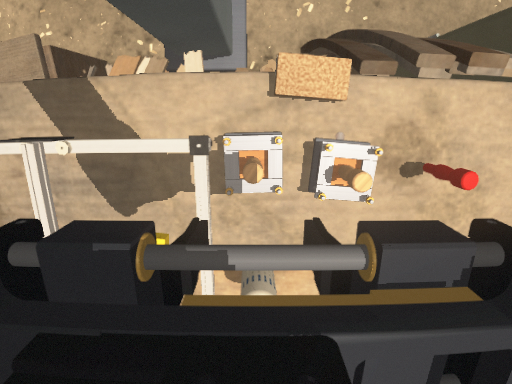

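The wrist views (image up = towards the robot) show the heads. In wA peg A is at about (258,181) and peg B at (147,174). In wB peg A is at about (362,181) and peg B at (254,173). The red peg is at (372,179) and (467,179).

Run:
```python
from h import *
import pickle
C=[pickle.load(open(f"w{k}.pkl","rb")) for k in "AB"]
px={"A":[(258,181),(362,181)],"B":[(147,174),(254,173)]}
for nm in px:
    A=np.zeros((3,3)); b=np.zeros(3)
    for c,uv in zip(C,px[nm]):
        P=cloud(c); u,v=uv; W=P[v-14:v+15,u-14:u+15]; 
        zt=np.nanpercentile(W[...,2],96)
        m=W[...,2]>zt-.005; vv,uu=np.nonzero(m); q=W[m]
        cen=(uu.mean()+u-14,vv.mean()+v-14)
        print(nm,"topz",zt.round(4),"n",m.sum(),"px",np.round(cen,1),"bbox ctr",((q.min(0)+q.max(0))/2).round(4),"ext",np.ptp(q,0).round(4))
        o,d=ray(c,cen); d/=np.linalg.norm(d); M=np.eye(3)-np.outer(d,d); A+=M; b+=M@o
    print(nm,"tri top",np.linalg.solve(A,b).round(4))
    P=cloud(C["AB".index(nm)]).reshape(-1,3); x=np.linalg.solve(A,b)
    m=(np.abs(P[:,:2]-x[:2]).max(1)<.065); 
    for lo,hi in[(.004,.03),(.03,.046),(.046,.066),(.066,.085),(.09,.13)]:
        q=P[m&(P[:,2]>lo)&(P[:,2]<hi)]; 
        if len(q): print(lo,hi,len(q),q.min(0).round(3),q.max(0).round(3),np.median(q[:,2]).round(4))
```

```text
A topz 0.1189 n 345 px [255.6 181.6] bbox ctr [0.4499 0.3586 0.1171] ext [0.0263 0.0273 0.0059]
A topz 0.119 n 343 px [361.5 181.6] bbox ctr [0.45   0.3584 0.1171] ext [0.0273 0.028  0.0056]
A tri top [0.4497 0.3587 0.1148]
0.004 0.03 198 [0.4   0.317 0.004] [0.443 0.407 0.016] 0.0097
0.03 0.046 440 [0.403 0.328 0.032] [0.476 0.383 0.046] 0.035
0.046 0.066 2293 [0.403 0.313 0.046] [0.496 0.405 0.066] 0.0508
0.066 0.085 199 [0.405 0.314 0.066] [0.495 0.404 0.076] 0.0682
0.09 0.13 400 [0.436 0.345 0.092] [0.463 0.372 0.12 ] 0.1175
B topz 0.1187 n 340 px [145.9 173.1] bbox ctr [0.438  0.2165 0.1167] ext [0.027  0.0269 0.006 ]
B topz 0.1189 n 352 px [252.4 172.8] bbox ctr [0.4382 0.2159 0.1168] ext [0.0263 0.027  0.0058]
B tri top [0.4384 0.2158 0.1135]
0.004 0.03 161 [0.392 0.169 0.004] [0.397 0.259 0.012] 0.0095
0.03 0.046 458 [0.393 0.188 0.033] [0.463 0.256 0.046] 0.0351
0.046 0.066 2318 [0.393 0.171 0.047] [0.482 0.259 0.066] 0.0498
0.066 0.085 170 [0.395 0.173 0.066] [0.481 0.259 0.076] 0.0676
0.09 0.13 403 [0.425 0.202 0.093] [0.451 0.229 0.12 ] 0.1177
```

```bash
python3 -m crank '{"steps":[[[-0.05,-0.19,-0.6],[0,0,0]],[[0,0,-1],[0,0,0]],[[0,0,-1],[0,0,0]],[[0,0,-1],[0,0,0]],[[0,0,-1],[0,0,0]],[[0,0,-0.9],[0,0,0]],[[0,0,-0.8],[0,0,0]],[[0,0,-0.6],[0,0,0]],[[0,0,-0.4],[0,0,0]],[[0,0,0],[0,0,0]]]}'
python3 -m crank '{"steps":[[[0,0,0],[0,0,0]],[[0,0,0],[0,0,0]],[[0,0,0],[0,0,0]],[[0,0,0],[0,0,0]],[[0,0,0],[0,0,0]],[[0,0,0],[0,0,0]],[[0,0,0],[0,0,0]],[[0,0,0],[0,0,0]],[[0,0,0],[0,0,0]],[[0,0,0],[0,0,0]]]}' 20 45
```

```text
time: 2.92
ee_pos: [0.4375, 0.2146, 0.0862]
eef_rot: [0.0, 1.0, -0.001, -0.001]
ft_force: [-0.5, -0.3, -0.0]
width: 0.0602
grip_force: 0.0
time: 3.75
ee_pos: [0.4389, 0.2143, 0.0883]
eef_rot: [0.001, 1.0, 0.0, -0.0]
ft_force: [0.1, -0.4, 0.0]
width: 0.0204
grip_force: 0.0
```

The fingers closed to 20 mm without contact, so I'm looking before doing anything else.

Run:
```python
from h import *
s=monitor.read_state(); print(s["width"],s["grip_force"],s["ee_pos"])
c=cams.camera("wrist"); d=cams.camera("scene")
P=cloud(d).reshape(-1,3); 
for n,x in dict(A=(.4498,.3586),B=(.4382,.216)).items():
    q=P[(np.hypot(P[:,0]-x[0],P[:,1]-x[1])<.03)&(P[:,2]>.085)&(P[:,2]<.14)]; print(n,len(q),q.min(0) if len(q) else 0,q.max(0) if len(q) else 0)
a=c["pixels"]; b=cv2.resize(d["pixels"][170:270,130:260],(520,400)); cv2.imwrite("pics/l1.png",np.hstack([cv2.resize(a,(280,210)),np.zeros((210,1,3),np.uint8)])) 
o=np.zeros((400,800,3),np.uint8); o[:,:520]=b; o[:210,520:]=cv2.resize(a,(280,210)); cv2.imwrite("pics/l1.png",o)
```

```text
0.020404957436506128 0.0 [0.43890083 0.21430797 0.08828887]
A 88 [0.43182054 0.34904551 0.08606293] [0.46017779 0.37565069 0.11821915]
B 123 [0.42173724 0.19462436 0.08742686] [0.44864193 0.23543263 0.13970504]
```

View pics/l1.png

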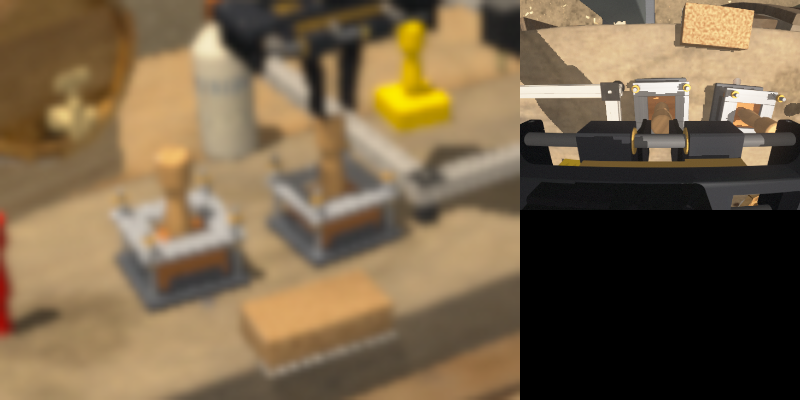

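The crop shows B's head at (332,140), with dark finger tips just above or behind it at (318,110) and (347,105). It is unclear whether they straddle the head, so I'll measure from the depth.

Run:
```python
from h import *
d=cams.camera("scene"); c=cams.camera("wrist")
for n,k in (("scene",d),("wrist",c)):
    P=cloud(k); g=k["pixels"].max(-1)
    near=np.hypot(P[...,0]-.4385,P[...,1]-.216)<.06
    dark=near&(g<60)&(P[...,2]>.07)&(P[...,2]<.16); br=near&(g>90)&(P[...,2]>.08)&(P[...,2]<.135)
    for nm,m in(("dark",dark),("wood",br)):
        q=P[m]
        for lo in np.arange(.07,.16,.01):
            s=q[(q[:,2]>=lo)&(q[:,2]<lo+.01)]
            if len(s)>2: print(n,nm,lo.round(2),len(s),s.min(0).round(3),s.max(0).round(3))
a=cv2.resize(c["pixels"][130:290,170:350],(790,600)[:2] if 0 else (675,600),interpolation=cv2.INTER_CUBIC); cv2.imwrite("pics/l2.png",cv2.convertScaleAbs(a,alpha=1.5,beta=20))
```

```text
scene dark 0.12 3 [0.433 0.204 0.127] [0.438 0.234 0.129]
scene dark 0.13 10 [0.427 0.203 0.13 ] [0.439 0.235 0.139]
scene dark 0.14 13 [0.428 0.202 0.14 ] [0.444 0.235 0.15 ]
scene dark 0.15 13 [0.425 0.198 0.152] [0.438 0.237 0.16 ]
scene wood 0.08 8 [0.425 0.213 0.082] [0.435 0.229 0.09 ]
scene wood 0.09 21 [0.424 0.21  0.09 ] [0.437 0.232 0.1  ]
scene wood 0.1 19 [0.421 0.208 0.1  ] [0.439 0.231 0.11 ]
scene wood 0.11 26 [0.421 0.206 0.11 ] [0.447 0.231 0.117]
scene wood 0.12 16 [0.425 0.197 0.12 ] [0.446 0.234 0.13 ]
scene wood 0.13 4 [0.424 0.198 0.131] [0.449 0.226 0.135]
wrist dark 0.12 139 [0.427 0.195 0.123] [0.442 0.232 0.13 ]
wrist dark 0.13 236 [0.427 0.195 0.13 ] [0.438 0.232 0.14 ]
wrist dark 0.14 301 [0.427 0.194 0.14 ] [0.434 0.234 0.15 ]
wrist dark 0.15 307 [0.427 0.193 0.15 ] [0.432 0.235 0.16 ]
wrist wood 0.09 103 [0.425 0.203 0.091] [0.433 0.229 0.1  ]
wrist wood 0.1 158 [0.424 0.203 0.1  ] [0.434 0.229 0.11 ]
wrist wood 0.11 1128 [0.425 0.203 0.11 ] [0.449 0.228 0.12 ]
wrist wood 0.12 7 [0.427 0.223 0.121] [0.43  0.23  0.127]
```

View pics/l2.png

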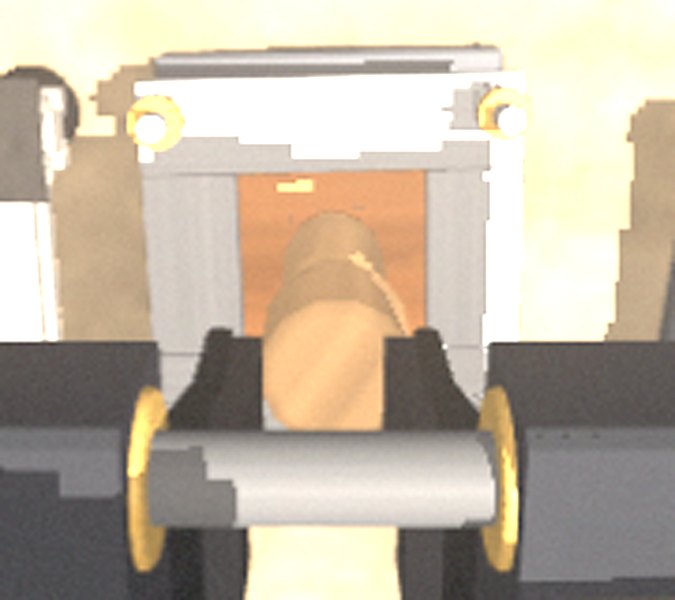

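The close view shows the right finger hiding the edge of the head at (385,380), so the fingers are above the head. I'll open them and measure where the real finger ends are against the reported TCP.

```bash
python3 -m crank '{"steps":[[[0,0,0],[0,0,0]],[[0,0,0],[0,0,0]],[[0,0,0],[0,0,0]],[[0,0,0],[0,0,0]],[[0,0,0],[0,0,0]],[[0,0,0],[0,0,0]],[[0,0,0],[0,0,0]],[[0,0,0],[0,0,0]]]}' 60
python3 - <<'E'
from h import *
import pickle
c0=pickle.load(open("wB.pkl","rb")); 
s=monitor.read_state(); c1=cams.camera("wrist"); d=cams.camera("scene")
print(s["ee_pos"], np.array(c1["T"])[:3,3]-s["ee_pos"], np.array(c0["T"])[:3,3]-[.4396,.2207,.2707])
for nm,c,tcp in(("wB",c0,np.array([.4396,.2207,.2707])),("now",c1,s["ee_pos"]),("scene",d,s["ee_pos"])):
    P=cloud(c)-tcp; g=c["pixels"].max(-1)
    m=(g<75)&(np.abs(P[...,1])<.06)&(np.abs(P[...,0])<.03)&(P[...,2]>-.01)&(P[...,2]<.09)
    q=P[m]
    for lo in np.arange(-.01,.09,.01):
        t=q[(q[:,2]>=lo)&(q[:,2]<lo+.01)]
        for sd in(-1,1):
            w=t[t[:,1]*sd>0]
            if len(w)>2: print(nm,lo.round(3),sd,len(w),w.min(0).round(3),w.max(0).round(3))
E
```

```text
time: 4.62
ee_pos: [0.4389, 0.2143, 0.0883]
eef_rot: [0.001, 1.0, 0.0, -0.0]
ft_force: [0.4, -0.2, -0.3]
width: 0.0584
grip_force: 0.0
[0.43890669 0.21434447 0.08825143] [-0.07187317 -0.00076842  0.19660731] [-0.07189437 -0.00104045  0.19666496]
wB 0.03 -1 77 [-0.012 -0.039  0.035] [ 0.006 -0.031  0.04 ]
wB 0.03 1 66 [-0.012  0.029  0.034] [0.005 0.038 0.04 ]
wB 0.04 -1 163 [-0.012 -0.04   0.04 ] [ 0.003 -0.031  0.05 ]
wB 0.04 1 172 [-0.012  0.029  0.04 ] [0.003 0.038 0.05 ]
wB 0.05 -1 172 [-0.012 -0.04   0.05 ] [-0.001 -0.03   0.06 ]
wB 0.05 1 175 [-0.012  0.029  0.05 ] [-0.001  0.038  0.06 ]
wB 0.06 -1 184 [-0.012 -0.042  0.06 ] [ 0.008 -0.031  0.07 ]
wB 0.06 1 188 [-0.012  0.029  0.06 ] [0.009 0.04  0.07 ]
wB 0.07 -1 96 [-0.012 -0.043  0.07 ] [ 0.009 -0.03   0.08 ]
wB 0.07 1 98 [-0.012  0.029  0.07 ] [0.009 0.041 0.08 ]
wB 0.08 -1 438 [-0.007 -0.036  0.08 ] [ 0.011 -0.031  0.09 ]
wB 0.08 1 391 [-0.007  0.029  0.08 ] [0.01  0.034 0.09 ]
now 0.03 -1 84 [-0.012 -0.039  0.035] [ 0.006 -0.03   0.04 ]
now 0.03 1 71 [-0.012  0.028  0.035] [0.006 0.037 0.04 ]
now 0.04 -1 160 [-0.012 -0.03
[... 539 characters left out ...]
0.08 ] [0.009 0.034 0.09 ]
scene 0.03 1 3 [-0.009  0.035  0.038] [-0.    0.04  0.04]
scene 0.04 -1 9 [-0.013 -0.033  0.041] [ 0.    -0.027  0.049]
scene 0.04 1 6 [-0.013  0.036  0.044] [-0.002  0.041  0.049]
scene 0.05 -1 8 [-0.012 -0.033  0.052] [-0.001 -0.028  0.059]
scene 0.05 1 7 [-0.011  0.036  0.051] [-0.001  0.04   0.059]
scene 0.06 -1 9 [-0.012 -0.036  0.061] [ 0.003 -0.028  0.069]
scene 0.06 1 9 [-0.013  0.036  0.061] [-0.001  0.043  0.069]
scene 0.07 -1 11 [-0.013 -0.036  0.071] [ 0.    -0.028  0.08 ]
scene 0.07 1 10 [-0.015  0.036  0.071] [-0.001  0.046  0.08 ]
scene 0.08 -1 14 [-0.014 -0.041  0.08 ] [ 0.01 -0.03  0.09]
scene 0.08 1 10 [-0.014  0.037  0.08 ] [-0.001  0.047  0.088]
```

The real finger ends are about 34.5 mm higher than the reported TCP, consistently in both views and at both heights. I'll go down a further 34 mm and grip.

```bash
python3 -m crank '{"steps":[[[0.05,0.08,-0.1],[0,0,0]],[[0,0,-0.25],[0,0,0]],[[0,0,-0.3],[0,0,0]],[[0,0,-0.3],[0,0,0]],[[0,0,-0.25],[0,0,0]],[[0,0,-0.15],[0,0,0]],[[0,0,0],[0,0,0]],[[0,0,0],[0,0,0]]]}'
python3 -m crank '{"steps":[[[0,0,0],[0,0,0]],[[0,0,0],[0,0,0]],[[0,0,0],[0,0,0]],[[0,0,0],[0,0,0]],[[0,0,0],[0,0,0]],[[0,0,0],[0,0,0]],[[0,0,0],[0,0,0]],[[0,0,0],[0,0,0]],[[0,0,0],[0,0,0]],[[0,0,0],[0,0,0]]]}' 20 45
```

```text
time: 5.38
ee_pos: [0.4401, 0.2162, 0.0543]
eef_rot: [0.001, 1.0, -0.0, -0.0]
ft_force: [0.1, 0.2, 0.0]
width: 0.0598
grip_force: 0.0
time: 6.22
ee_pos: [0.4402, 0.2165, 0.0546]
eef_rot: [0.001, 1.0, 0.0, 0.0]
ft_force: [0.2, 0.9, 1.0]
width: 0.0269
grip_force: 45.0
```

```bash
python3 -m crank '{"steps":[[[0,0,0.04],[0,0,0]],[[0,0,0.04],[0,0,0]],[[0,0,0],[0,0,0]],[[0,0,0],[0,0,0]]]}'; python3 -m crank '{"steps":[[[0,0,0.04],[0,0,0]],[[0,0,0.04],[0,0,0]],[[0,0,0],[0,0,0]],[[0,0,0],[0,0,0]]]}';python3 -m crank '{"steps":[[[0,0,0.04],[0,0,0]],[[0,0,0.02],[0,0,0]],[[0,0,0],[0,0,0]],[[0,0,0],[0,0,0]]]}'
```

```text
time: 6.55
ee_pos: [0.4401, 0.2162, 0.0565]
eef_rot: [0.001, 1.0, -0.0, -0.0]
ft_force: [-0.1, 0.6, -1.4]
width: 0.0266
grip_force: 45.0
time: 6.88
ee_pos: [0.4402, 0.2164, 0.0586]
eef_rot: [0.001, 1.0, 0.0, 0.0]
ft_force: [-0.2, -0.4, -1.6]
width: 0.0268
grip_force: 45.0
time: 7.22
ee_pos: [0.4402, 0.2163, 0.0601]
eef_rot: [0.001, 1.0, 0.0, 0.0]
ft_force: [0.7, -0.2, -2.0]
width: 0.027
grip_force: 45.0
```

```bash
for i in 1; do :; done; python3 -m crank '{"steps":[[[0,0,0.04],[0,0,0]],[[0,0,0],[0,0,0]],[[0,0,0],[0,0,0]]]}'; python3 -m crank '{"steps":[[[0,0,0.04],[0,0,0]],[[0,0,0],[0,0,0]],[[0,0,0],[0,0,0]]]}'; python3 -m crank '{"steps":[[[0,0,0.04],[0,0,0]],[[0,0,0],[0,0,0]],[[0,0,0],[0,0,0]]]}'; python3 -m crank '{"steps":[[[0,0,0.04],[0,0,0]],[[0,0,0],[0,0,0]],[[0,0,0],[0,0,0]]]}'
```

```text
time: 7.47
ee_pos: [0.4402, 0.2164, 0.0611]
eef_rot: [0.001, 1.0, 0.0, 0.0]
ft_force: [0.4, 0.3, -2.0]
width: 0.0267
grip_force: 45.0
time: 7.72
ee_pos: [0.4402, 0.2163, 0.0621]
eef_rot: [0.001, 1.0, 0.0, 0.0]
ft_force: [-0.7, -0.4, -1.9]
width: 0.0269
grip_force: 45.0
time: 7.97
ee_pos: [0.4402, 0.2164, 0.0631]
eef_rot: [0.001, 1.0, 0.0, 0.0]
ft_force: [-1.1, 0.3, -1.3]
width: 0.0268
grip_force: 45.0
time: 8.22
ee_pos: [0.4401, 0.2164, 0.0639]
eef_rot: [0.001, 1.0, 0.0, -0.0]
ft_force: [1.0, 0.0, -3.3]
width: 0.0265
grip_force: 45.0
```

```bash
python3 -m crank '{"steps":[[[0,0,0.04],[0,0,0]],[[0,0,0],[0,0,0]],[[0,0,0],[0,0,0]]]}'; python3 -m crank '{"steps":[[[0,0,0.04],[0,0,0]],[[0,0,0],[0,0,0]],[[0,0,0],[0,0,0]]]}'
```

```text
time: 8.47
ee_pos: [0.44, 0.2163, 0.0648]
eef_rot: [0.001, 1.0, -0.0, -0.0]
ft_force: [1.2, 1.6, -7.0]
width: 0.0267
grip_force: 45.0
time: 8.72
ee_pos: [0.44, 0.2163, 0.0658]
eef_rot: [0.001, 1.0, -0.0, -0.0]
ft_force: [1.6, 1.6, -9.8]
width: 0.0268
grip_force: 45.0
```

Peg B is sound, as the spring is loading. I'll go up to about 14 N.

```bash
python3 -m crank '{"steps":[[[0,0,0.03],[0,0,0]],[[0,0,0.02],[0,0,0]],[[0,0,0],[0,0,0]],[[0,0,0],[0,0,0]]]}' | sed -n '1,2p;4p'; python3 -m crank '{"steps":[[[0,0,0],[0,0,0]]]}'| sed -n '1,2p;4p'; python3 -m crank '{"steps":[[[0,0,0],[0,0,0]]]}'| sed -n '1,2p;4p'
```

```text
time: 9.05
ee_pos: [0.44, 0.2163, 0.067]
ft_force: [1.2, 2.6, -13.7]
time: 9.13
ee_pos: [0.44, 0.2163, 0.067]
ft_force: [1.6, 3.1, -13.4]
time: 9.22
ee_pos: [0.44, 0.2163, 0.0671]
ft_force: [2.3, 2.6, -12.4]
```

```bash
Z='x'; python3 -m crank '{"steps":[[[0,0,0.01],[0,0,0]],[[0,0,0],[0,0,0]],[[0,0,0],[0,0,0]],[[0,0,0],[0,0,0]],[[0,0,0],[0,0,0]],[[0,0,0],[0,0,0]]]}'| sed -n '1,2p;4p'; python3 -m crank '{"steps":[[[0,0,0],[0,0,0]],[[0,0,0],[0,0,0]],[[0,0,0],[0,0,0]],[[0,0,0],[0,0,0]],[[0,0,0],[0,0,0]],[[0,0,0],[0,0,0]],[[0,0,0],[0,0,0]],[[0,0,0],[0,0,0]],[[0,0,0],[0,0,0]],[[0,0,0],[0,0,0]]]}'| sed -n '1,2p;4p'; python3 -m crank '{"steps":[[[0,0,0],[0,0,0]],[[0,0,0],[0,0,0]],[[0,0,0],[0,0,0]],[[0,0,0],[0,0,0]],[[0,0,0],[0,0,0]],[[0,0,0],[0,0,0]],[[0,0,0],[0,0,0]],[[0,0,0],[0,0,0]],[[0,0,0],[0,0,0]],[[0,0,0],[0,0,0]]]}'| sed -n '1,2p;4p'; python3 -m crank '{"steps":[[[0,0,0],[0,0,0]],[[0,0,0],[0,0,0]],[[0,0,0],[0,0,0]],[[0,0,0],[0,0,0]],[[0,0,0],[0,0,0]],[[0,0,0],[0,0,0]],[[0,0,0],[0,0,0]],[[0,0,0],[0,0,0]],[[0,0,0],[0,0,0]],[[0,0,0],[0,0,0]]]}'| sed -n '1,2p;4p'
```

```text
time: 9.72
ee_pos: [0.4401, 0.2163, 0.0674]
ft_force: [1.9, 2.5, -13.6]
time: 10.55
ee_pos: [0.4401, 0.2163, 0.0675]
ft_force: [1.0, 2.4, -15.1]
time: 11.38
ee_pos: [0.4402, 0.2163, 0.0675]
ft_force: [0.0, 1.9, -13.8]
time: 12.22
ee_pos: [0.4402, 0.2163, 0.0675]
ft_force: [-0.6, 1.7, -14.2]
```

Held for 2.5 s at about 14 N with no slip. Lowering it, releasing, and moving over to A.

```bash
python3 -m crank '{"steps":[[[0,0,0],[0,0,0]],[[0,0,0],[0,0,0]],[[0,0,-0.06],[0,0,0]],[[0,0,-0.08],[0,0,0]],[[0,0,-0.1],[0,0,0]],[[0,0,-0.1],[0,0,0]],[[0,0,-0.08],[0,0,0]],[[0,0,-0.06],[0,0,0]],[[0,0,-0.02],[0,0,0]],[[0,0,0],[0,0,0]]]}'; python3 -m crank '{"steps":[[[0,0,-0.02],[0,0,0]],[[0,0,0],[0,0,0]],[[0,0,0],[0,0,0]],[[0,0,0],[0,0,0]]]}'; python3 -m crank '{"steps":[[[0,0,0],[0,0,0]],[[0,0,0],[0,0,0]],[[0,0,0],[0,0,0]],[[0,0,0],[0,0,0]],[[0,0,0],[0,0,0]],[[0,0,0],[0,0,0]],[[0,0,0],[0,0,0]],[[0,0,0],[0,0,0]]]}' 60
```

```text
time: 13.05
ee_pos: [0.4404, 0.2164, 0.0551]
eef_rot: [0.001, 1.0, 0.0, 0.0]
ft_force: [-0.1, 0.0, -2.1]
width: 0.0267
grip_force: 45.0
time: 13.38
ee_pos: [0.4403, 0.2164, 0.0546]
eef_rot: [0.001, 1.0, 0.0, 0.0]
ft_force: [0.8, 0.3, -1.1]
width: 0.0265
grip_force: 45.0
time: 14.05
ee_pos: [0.4402, 0.2163, 0.0545]
eef_rot: [0.001, 1.0, 0.0, -0.0]
ft_force: [-0.3, 1.2, -0.1]
width: 0.0593
grip_force: 0.0
```

```bash
python3 -m crank '{"steps":[[[0,0,0.6],[0,0,0]],[[0,0,0.9],[0,0,0]],[[0,0,0.9],[0,0,0]],[[0,0,0.6],[0,0,0]],[[0.1,0.8,0],[0,0,0]],[[0.1,1,0],[0,0,0]],[[0.1,1,0],[0,0,0]],[[0.1,1,0],[0,0,0]],[[0.06,1,0],[0,0,0]],[[0,0.9,0],[0,0,0]]]}'; python3 -m crank '{"steps":[[[0,0,0],[0,0,0]],[[0,0,0],[0,0,0]],[[0,0,0],[0,0,0]]]}'
python3 - <<'E'
from h import *
P=[cloud(cams.camera(n)).reshape(-1,3) for n in("wrist","scene","top")]
for nm,x in dict(A=(.4498,.3586),B=(.4382,.216)).items():
  for Q in P:
    q=Q[(np.hypot(Q[:,0]-x[0],Q[:,1]-x[1])<.025)&(Q[:,2]>.1)&(Q[:,2]<.124)]
    if len(q)>5: t=q[q[:,2]>np.percentile(q[:,2],95)-.006]; print(nm,len(q),((t.min(0)+t.max(0))/2).round(4))
E
```

```text
time: 14.88
ee_pos: [0.4516, 0.3604, 0.1294]
eef_rot: [0.001, 1.0, 0.0, -0.0]
ft_force: [0.0, 0.4, 0.0]
width: 0.0597
grip_force: 0.0
time: 15.13
ee_pos: [0.4519, 0.3579, 0.1293]
eef_rot: [0.001, 1.0, -0.0, -0.0]
ft_force: [-0.2, -0.5, -0.4]
width: 0.06
grip_force: 0.0
A 1022 [0.4498 0.3586 0.1167]
A 61 [0.446  0.3619 0.1148]
B 1184 [0.4385 0.2164 0.1163]
B 51 [0.4361 0.2184 0.1155]
B 58 [0.4385 0.2173 0.1202]
```

B sits back in place. Now A: descend, grip, and pull slowly.

```bash
python3 -m crank '{"steps":[[[0,0.04,-0.4],[0,0,0]],[[0,0,-0.7],[0,0,0]],[[0,0,-0.7],[0,0,0]],[[0,0,-0.6],[0,0,0]],[[0,0,-0.4],[0,0,0]],[[0,0,-0.2],[0,0,0]],[[0,0,0],[0,0,0]],[[0,0,0],[0,0,0]]]}'; python3 -m crank '{"steps":[[[0,0,0],[0,0,0]],[[0,0,0],[0,0,0]],[[0,0,0],[0,0,0]],[[0,0,0],[0,0,0]],[[0,0,0],[0,0,0]],[[0,0,0],[0,0,0]],[[0,0,0],[0,0,0]],[[0,0,0],[0,0,0]],[[0,0,0],[0,0,0]],[[0,0,0],[0,0,0]]]}' 20 45;  python3 -m crank '{"steps":[[[0,0,0.04],[0,0,0]],[[0,0,0.04],[0,0,0]],[[0,0,0],[0,0,0]],[[0,0,0],[0,0,0]]]}' | sed -n '1,2p;4p'; python3 -m crank '{"steps":[[[0,0,0.04],[0,0,0]],[[0,0,0.04],[0,0,0]],[[0,0,0],[0,0,0]],[[0,0,0],[0,0,0]]]}'| sed -n '1,2p;4p'
```

```text
time: 15.95
ee_pos: [0.4519, 0.3599, 0.0549]
eef_rot: [0.001, 1.0, 0.0, 0.0]
ft_force: [0.2, 0.9, 0.1]
width: 0.0601
grip_force: 0.0
time: 16.78
ee_pos: [0.4517, 0.3599, 0.0546]
eef_rot: [0.001, 1.0, 0.0, 0.0]
ft_force: [-0.7, -0.5, 1.8]
width: 0.0268
grip_force: 45.0
time: 17.12
ee_pos: [0.4516, 0.3598, 0.0565]
ft_force: [-0.0, -0.5, -1.3]
time: 17.45
ee_pos: [0.4517, 0.3599, 0.0586]
ft_force: [-0.3, -0.0, -1.4]
```

```bash
python3 -m crank '{"steps":[[[0,0,0.04],[0,0,0]],[[0,0,0.04],[0,0,0]],[[0,0,0],[0,0,0]],[[0,0,0],[0,0,0]]]}'| sed -n '1,2p;4p'; python3 -m crank '{"steps":[[[0,0,0.04],[0,0,0]],[[0,0,0.04],[0,0,0]],[[0,0,0],[0,0,0]],[[0,0,0],[0,0,0]]]}'| sed -n '1,2p;4p'; python3 -m crank '{"steps":[[[0,0,0.04],[0,0,0]],[[0,0,0.04],[0,0,0]],[[0,0,0],[0,0,0]],[[0,0,0],[0,0,0]]]}'| sed -n '1,2p;4p'
```

```text
time: 17.78
ee_pos: [0.4517, 0.3599, 0.0606]
ft_force: [-0.8, 0.2, -0.5]
time: 18.12
ee_pos: [0.4517, 0.3599, 0.0626]
ft_force: [0.5, 0.8, -0.4]
time: 18.45
ee_pos: [0.4517, 0.3599, 0.0646]
ft_force: [0.2, -0.2, -0.6]
```

```bash
python3 -m crank '{"steps":[[[0,0,0.04],[0,0,0]],[[0,0,0.04],[0,0,0]],[[0,0,0],[0,0,0]]]}'| sed -n '1,2p;4p'; python3 -m crank '{"steps":[[[0,0,0.04],[0,0,0]],[[0,0,0.04],[0,0,0]],[[0,0,0],[0,0,0]]]}'| sed -n '1,2p;4p'
python3 - <<'E'
from h import *
c=cams.camera("scene"); cv2.imwrite("pics/l3.png",cv2.resize(c["pixels"][170:270,130:260],(520,400),interpolation=cv2.INTER_CUBIC))
E
```

```text
time: 18.7
ee_pos: [0.4518, 0.3599, 0.0668]
ft_force: [-0.4, 1.3, -0.5]
time: 18.95
ee_pos: [0.4518, 0.3599, 0.0688]
ft_force: [-1.0, -0.5, -0.6]
```

View pics/l3.png

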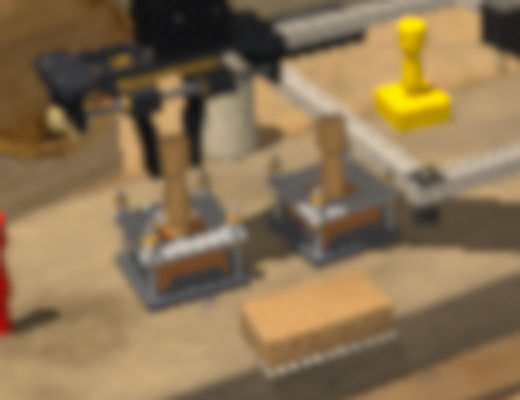

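Peg A has risen about 14 mm while its block stays on the plate (190,268) and the force is only about 0.6 N. That makes it the failed one. I'll fit the bowl and lift out.

```bash
python3 -m crank '{"steps":[[[0,0,0.3],[0,0,0]],[[0,0,0.6],[0,0,0]],[[0,0,0.8],[0,0,0]],[[0,0,0.8],[0,0,0]],[[0,0,0.8],[0,0,0]],[[0,0,0.8],[0,0,0]],[[0,0,0.8],[0,0,0]],[[0,0,0.7],[0,0,0]],[[0,0,0.5],[0,0,0]],[[0,0,0.2],[0,0,0]]]}'
python3 - <<'E'
from h import *
import pickle
c=cams.camera("top"); P=cloud(c)
m=(np.hypot(P[...,0]-.548,P[...,1]+.451)<.1)&(P[...,2]<.1)&(P[...,2]>.0)
hsv=cv2.cvtColor(c["pixels"],cv2.COLOR_BGR2HSV); m&=(c["pixels"].max(-1)<95)&(hsv[...,0]>60)&(hsv[...,0]<110)
n,l,st,ce=cv2.connectedComponentsWithStats(m.astype(np.uint8)); k=1+np.argmax(st[1:,4])
pts=np.argwhere(l==k)[:,::-1].astype(np.float32); (u,v),rr=cv2.minEnclosingCircle(pts); print(u*1.5,v*1.5,rr*1.5,st[k])
o,d=ray(c,(u,v)); t=(.07-o[2])/d[2]; print("rim centre",(o+t*d).round(4))
q=P[l==k]; q=q[q[:,2]>.055]; print(len(q),((q.min(0)+q.max(0))/2).round(4),np.ptp(q,0))
for fl in [.02]:
  f=P[l==k]; f=f[f[:,2]<fl]; print("floor",len(f),((f.min(0)+f.max(0))/2).round(4),np.ptp(f,0).round(3),np.median(f[:,2]))
s=monitor.read_state(); print(s["joint_positions"].round(2),s["ee_pos"],s["ft_force"],s["width"])
E
```

```text
time: 19.83
ee_pos: [0.4522, 0.3603, 0.2284]
eef_rot: [0.001, 1.0, 0.001, 0.001]
ft_force: [-0.1, 0.8, 0.0]
width: 0.0268
grip_force: 45.0
579.0 270.75 30.233613967895508 [ 367  161   39   40 1208]
rim centre [ 0.5376 -0.4314  0.07  ]
251 [ 0.5378 -0.4319  0.0658] [0.13772537 0.13634272 0.02153784]
floor 374 [ 0.5413 -0.4338  0.01  ] [0.084 0.088 0.02 ] 0.012255683942168805
[-0.83  0.21  0.1   1.54 -0.02  1.4   0.83] [0.45225001 0.3603077  0.22819642] [-0.1299477  -0.18012704  0.58072599] 0.026642402266371237
```

```bash
python3 -m crank '{"steps":[[[0,-0.3,0.2],[0,0,0]],[[0,-0.6,0],[0,0,0]],[[0,-0.9,0],[0,0,0]],[[0,-1,0],[0,0,0]],[[0,-1,0],[0,0,0]],[[0,-1,0],[0,0,0]],[[0,-1,0],[0,0,0]],[[0,-1,0],[0,0,0]],[[0,-1,0],[0,0,0]],[[0,-1,0],[0,0,0]]]}'| sed -n '1,2p;4,5p'; python3 -m crank '{"steps":[[[0,-1,0],[0,0,0]],[[0,-1,0],[0,0,0]],[[0,-1,0],[0,0,0]],[[0,-1,0],[0,0,0]],[[0,-1,0],[0,0,0]],[[0.1,-1,0],[0,0,0]],[[0.2,-1,0],[0,0,0]],[[0.2,-1,0],[0,0,0]],[[0.2,-1,0],[0,0,0]],[[0.2,-1,0],[0,0,0]]]}'| sed -n '1,2p;4,5p'; python3 -m crank '{"steps":[[[0.3,-1,0],[0,0,0]],[[0.3,-1,0],[0,0,0]],[[0.3,-1,0],[0,0,0]],[[0.3,-1,0],[0,0,0]],[[0.3,-1,0],[0,0,0]],[[0.3,-1,0],[0,0,0]],[[0.3,-1,0],[0,0,0]],[[0.3,-0.9,0],[0,0,0]],[[0.2,-0.6,0],[0,0,0]],[[0,-0.4,0],[0,0,0]]]}'| sed -n '1,2p;4,5p';  python3 -m crank '{"steps":[[[0,-0.8,0],[0,0,0]],[[0,-0.7,0],[0,0,0]],[[0,-0.6,0],[0,0,0]],[[0,-0.3,0],[0,0,0]],[[0,0,0],[0,0,0]],[[0,0,0],[0,0,0]]]}'
```

```text
time: 20.72
ee_pos: [0.4508, 0.137, 0.2301]
ft_force: [0.8, -0.0, 0.2]
width: 0.0267
time: 21.55
ee_pos: [0.4728, -0.1125, 0.2302]
ft_force: [0.4, 0.5, -0.3]
width: 0.0267
time: 22.38
ee_pos: [0.5376, -0.3351, 0.2297]
ft_force: [-0.9, 0.8, -0.3]
width: 0.0268
time: 22.88
ee_pos: [0.5386, -0.3924, 0.2308]
eef_rot: [0.001, 1.0, 0.0, -0.0]
ft_force: [-0.6, -0.0, 0.6]
width: 0.0267
grip_force: 45.0
```

```bash
python3 -m crank '{"steps":[[[0.06,-0.5,0],[0,0,0]],[[0,-0.7,0],[0,0,0]],[[0,-0.38,-0.3],[0,0,0]],[[0,0,-0.8],[0,0,0]],[[0,0,-0.9],[0,0,0]],[[0,0,-0.9],[0,0,0]],[[0,0,-0.9],[0,0,0]],[[0,0,-0.9],[0,0,0]],[[0,0,-0.8],[0,0,0]],[[0,0,0],[0,0,0]]]}'| sed -n '1,2p;4,5p'; python3 -m crank '{"steps":[[[0,0,-0.6],[0,0,0]],[[0,0,-0.4],[0,0,0]],[[0,0,-0.3],[0,0,0]],[[0,0,-0.08],[0,0,0]],[[0,0,-0.04],[0,0,0]],[[0,0,0],[0,0,0]],[[0,0,0],[0,0,0]]]}'
```

```text
time: 23.72
ee_pos: [0.5391, -0.4291, 0.0886]
ft_force: [-0.9, 1.3, -1.1]
width: 0.0267
time: 24.3
ee_pos: [0.5409, -0.4325, 0.0588]
eef_rot: [0.001, 1.0, -0.0, 0.0]
ft_force: [-0.9, 0.3, -1.2]
width: 0.0268
grip_force: 45.0
```

```bash
python3 -m crank '{"steps":[[[0,0,-0.04],[0,0,0]],[[0,0,-0.04],[0,0,0]],[[0,0,0],[0,0,0]],[[0,0,0],[0,0,0]]]}'|sed -n '1,2p;4p'; python3 -m crank '{"steps":[[[0,0,0],[0,0,0]],[[0,0,0],[0,0,0]],[[0,0,0],[0,0,0]],[[0,0,0],[0,0,0]],[[0,0,0],[0,0,0]],[[0,0,0],[0,0,0]],[[0,0,0],[0,0,0]],[[0,0,0],[0,0,0]],[[0,0,0],[0,0,0]],[[0,0,0],[0,0,0]]]}' 70; python3 -m crank '{"steps":[[[0,0,0.3],[0,0,0]],[[0,0,0.6],[0,0,0]],[[0,0,0.8],[0,0,0]],[[0,0,1],[0,0,0]],[[0,0,1],[0,0,0]],[[0,0,1],[0,0,0]],[[0,0,0.8],[0,0,0]],[[0,0,0.6],[0,0,0]],[[0,0,0.3],[0,0,0]],[[0,0,0],[0,0,0]]]}'
python3 - <<'E'
from h import *
a=cams.camera("wrist")["pixels"]; b=cams.camera("top")["pixels"]; s=cams.camera("scene")["pixels"]
o=np.zeros((590,790,3),np.uint8); o[:300,:400]=cv2.resize(a,(400,300)); o[:300,400:790]=cv2.resize(b[130:240,130:440],(390,300))[:, :390]; o[300:590,:400]=cv2.resize(s[170:270,130:268],(400,290)); o[300:590,400:790]=cv2.resize(s[130:220,260:381],(390,290)); cv2.imwrite("pics/l4.png",o)
E
```

```text
time: 24.63
ee_pos: [0.5407, -0.4321, 0.0561]
ft_force: [1.3, 0.6, -0.8]
time: 25.47
ee_pos: [0.5407, -0.4321, 0.056]
eef_rot: [0.001, 1.0, 0.0, -0.0]
ft_force: [-0.4, -0.4, 0.3]
width: 0.0696
grip_force: 0.0
time: 26.3
ee_pos: [0.5411, -0.4328, 0.2182]
eef_rot: [0.001, 1.0, -0.001, 0.001]
ft_force: [0.3, 0.3, 0.0]
width: 0.07
grip_force: 0.0
```

View pics/l4.png

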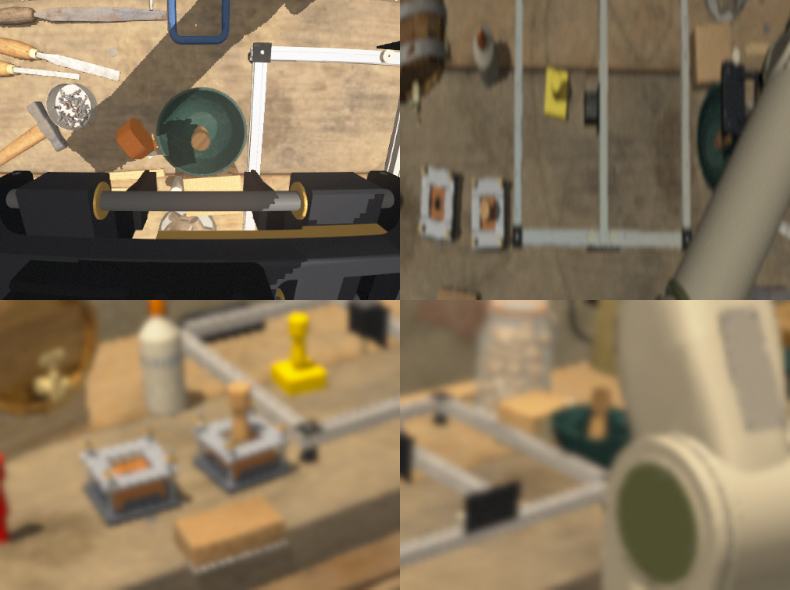

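The last picture shows the peg standing in the bowl at (200,138) in the wrist view and (598,410) in the scene view. Stand A holds only its block, and the sound peg is back in stand B. Handing in.

```bash
python3 -c "
from bench import ticket
print(ticket.close_job())"
```

```text
the job is handed in; nothing more can be done
None
```

The job is handed in: the sound peg (right-hand stand as the robot faces them, y ≈ 0.22) held about 14 N for 2.5 s, with no reading above 15.1 N, and is back in its stand, while the failed peg (left-hand stand, y ≈ 0.36) now stands in the bowl.

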